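# Prop the counterweighted caddy lid open and put the sugar carton in

## Task

Lift the caddy's counterweighted lid by its bail handle past its balance point and guide it slowly all the way over until it bears on its stop, neither letting it drop nor forcing it; only then let go, so that it rests open by itself. Then stand the white carton from the worktop upright on the caddy's floor, lowering it all the way down before you let it go, with the lid still open. Leave the mug, the bowl and the glass where they are.

Things in the scene. Friction and masses are not known exactly. Their poses are not given: they have to be found in the camera images.
- caddy: Fixed open-topped box of light wood, 110 (x) x 170 (y) x 95 mm high, walls and floor 5 mm thick (inside 100 x 160 mm, floor 5 mm above the worktop), with a hinged steel lid, shut at the start. Origin: centre of the underside, on the worktop. Its -x side faces roughly to the robot (yaw varies); +x is the hinge side, z up.
- lid_hinge (a point): Point on the lid's hinge line, at mid-width: 65 mm to the caddy's +x and 103 mm above the worktop. The hinge line runs along the caddy's y axis. Axes as the caddy's.
- lid (a joint): Lid angle: 0 shut (level), 1.57 upright, growing as it goes over to the back. 0.5 kg lid, 0.25 kg counterweight (varies). Below the balance point, somewhere from 1.0 to 1.35, it falls shut; beyond, it falls open, hard if let go (little friction): guide it, do not let it drop. Where it rests open is set by the stop, between 1.65 and 2.1, differs each time and has to be felt.
- lid_handle (a point): Centre of the straight grip bar of the lid's U-shaped bail handle: dark steel bar of 12 mm diameter, 100 mm long along the caddy's y axis, 165 mm from the hinge line, level with it (103 mm up) when the lid is shut. Clear space of 32 mm between the bar and the lid's edge, 38 mm between the bar and the caddy's front wall; the bar may turn in the grip as the lid goes round. Lifting it takes about 2 N. Axes: the point turns with the lid, y along the bar.
- counterweight: Steel cylinder of 28 mm diameter, 52 mm long along y, fixed to the lid by a lever. Origin: its centre, 66 mm from the hinge line. With the lid fully open it rests on the rubber tip of the stop screw.
- stop_bracket: Small steel bracket on the caddy's rear wall with an adjustable stop screw with a rubber tip (20 mm across, yields about 1 mm for 6 N), whose setting differs each time and is not measured. Origin: foot of the bracket at the wall, 55 mm to the caddy's +x, at worktop height. Pushing the lid on against the stop by more than a few newtons at the handle counts as forcing it (the counterweight presses on the stop with 2.5 times the push at the handle).
- carton_center (a point): Centre, half-way up, of the plain white carton to be put in: 60 (its x) x 45 (its y) x 86 mm high, 0.15 kg, standing upright and loose on the worktop, left or right of the caddy. z up; the carton can be gripped across its 45 mm (along its y).
- carton: The same carton. Origin: centre of its underside.
- mug: Bystander: pale ceramic mug, 78 x 116 x 101 mm with its handle, on the other side of the caddy from the carton. Origin: centre of the underside.
- rice_bowl: Bystander: small white bowl, 115 mm wide, 52 mm high. Origin: centre of the underside.
- glass: Bystander: clear drinking glass, 80 mm wide, 91 mm high. Origin: centre of the underside.
Mind the look-alikes: they are no part of the job. What is shaped like the carton but green is not meant.

How it is judged:
On the way, in this order (a step that is already met when the one before it is completed fails the run):
1. The counterweight bears on the stop while the fingers still hold the lid (value of joint lid above 1.5 rad and contact force between counterweight and stop_bracket above 0.5 N and contact force between the fingers and caddy above 0.5 N), for 0.3 s.
2. The lid rests open on its stop by itself, untouched by the fingers (value of joint lid above 1.5 rad and contact force between counterweight and stop_bracket above 0.3 N and velocity of joint lid between -0.05 and 0.05 rad/s and contact force between the fingers and caddy below 0.1 N), for 0.4 s.
3. The carton stands on the caddy's floor, within 8 mm, upright, still held by the fingers (x of carton_center in the frame of caddy between -0.04 and 0.04 m and y of carton_center in the frame of caddy between -0.07 and 0.07 m and angle between carton_center's own z axis and vertical below 0.12 rad and z of carton_center in the frame of caddy below 0.056 m and contact force between the fingers and carton above 0.5 N), for 0.05 s.
At the end, for the whole second after the job is handed in: The carton stands upright (within 0.12 rad) on the caddy's floor inside its walls, released, and the lid rests still and open (beyond 1.5 rad) with its counterweight lying on the stop (x of carton_center in the frame of caddy between -0.04 and 0.04 m and y of carton_center in the frame of caddy between -0.07 and 0.07 m and angle between carton_center's own z axis and vertical below 0.12 rad and value of joint lid above 1.5 rad and contact force between counterweight and stop_bracket above 0.3 N and velocity of joint lid between -0.05 and 0.05 rad/s and z of carton_center in the frame of caddy between 0.043 and 0.052 m and contact force between carton and caddy above 0.2 N); the robot touches nothing.
It fails at once if The lid falls free of the fingers, turning faster than 0.7 rad/s, either way (contact force between the fingers and caddy below 0.1 N and (velocity of joint lid above 0.7 rad/s or velocity of joint lid below -0.7 rad/s)).
It fails at once if The lid is thrown over: it turns faster than 2.5 rad/s (velocity of joint lid above 2.5 rad/s or velocity of joint lid below -2.5 rad/s).
It fails at once if The lid is forced against its stop: more than 20 N between counterweight and stop (contact force between counterweight and stop_bracket above 20 N).
It fails at once if The mug, the bowl or the glass is moved by more than 20 mm (distance of any of mug, rice_bowl, glass from where it was at the start of the episode above 0.02 m).
It also fails if it takes over 72 s, if anything falls off the work surface, if the arm or the gripper's body presses on something with over 40 N, if the wrist force passes 120 N, or if a joint passes its speed limit or range.

## Robot

A 7-joint arm with a two-finger parallel gripper is mounted at the origin on a cart in front of the work surface, level with it; the furniture and walls round the work are solid. World frame = base frame: x ahead of the robot, y to its left, z up, the work surface at z = 0. Lengths are in m, angles in rad, forces in N, time in s.
With the tool pointing down it reaches from about 0.4 to 0.875 m from the base axis. Payload 6.5 kg.
Tool frame: the origin (TCP) lies at the very end of the fingers, on their centre line; the grasp point (between the pads) lies 19 mm behind it (robot.tcp_to_grasp is the distance from the TCP to the grasp point, in m); z points along the fingers, y is the line along which they close (so a half turn about z gives the same grasp; the last joint's range is limited). The gripper opens to 85 mm and grips with 20 to 120 N. Pads are 22 mm wide; open, the fingers measure 114 mm over their backs; the gripper's body (76 mm by 85 mm) begins 54 mm behind the grasp point. The pads swing forward as they close: fully open they stand 13 mm farther back than shut.
Start: joints at [-1.37, 0.536, -0.004, 1.538, 0.003, 1.067, -0.071], TCP at [0.171, 0.627, 0.231] pointing down, gripper open.
Joint ranges: [-2.7, 2.7], [-0.37, 2.16], [-1.27, 1.26], [0.24, 2.4], [-1.31, 4.45], [0.19, 1.91], [-2.76, 2.76]. Speed limits (rad/s): [2.39, 2.39, 3.14, 3.14, 3.14, 3.14, 3.14].

## Interface

Orientations are given as a 3x3 rotation matrix whose columns are the frame's x, y, z axes.
In Python, from plant import robot gives the robot as it stands. The module is installed in compiled form; this text tells all that it offers. Calls block until the motion is done:
- robot.move_ptp(position, orientation): joint-space move of the TCP to a pose.
- robot.movel(position, attitude=None, rate=0.15): straight line of the TCP; attitude=None keeps the orientation; rate is the mean speed in m/s.
- robot.move_j(angles): joint-space move.
- robot.move_gripper(opening, f_grip=None): finger opening in m; f_grip is the grip in N (None keeps the last); returns when the fingers have stopped.
- robot.dwell(seconds).
- robot.inverse_kinematics(position, orientation): joint angles nearest the present ones, or None.
- robot.get_state(): the state.
- robot.capture(name): name is "scene" or "top" or "wrist"; returns the picture (400x640x3 uint8, red, green, blue); there is no depth.
- robot.camera_model(name): a dict with "vertical_fov" (degrees; the focal length in pixels is half the picture's height over the tangent of half this angle, whatever the lens; pixels are square), "cx", "cy" (the principal point, pixels), "R" (3x3) and "t" (3): a world point X has camera coordinates R X + t. Camera axes: x right, y down, z forward; pixel columns grow to the right and rows downward; lengths in m; the calibration is good to about 2 mm. The wrist camera is an equidistant fisheye: a pixel r from the principal point sees the ray r / f radians off the axis. A picture is of the moment at which its call begins: read the wrist's pose just before it. camera_model takes no time and is no camera call; for the wrist camera it gives the pose at the moment of the call.
A pose or a line that the arm cannot do raises robot.Unreachable and nothing moves.
- robot.finish_job(): hands the job in; it is judged then, once.
Trained networks look in the newest picture that a camera, given by its name, has taken for a name from the list of things; names that differ only in an ending like _2 or _b are one class to them, and where a whole thing is asked for, a point or a joint stands for the part that bears it (a point fixed in the world has none). Each returns a list of dicts, best first, with "p" (0 to 1); they miss things now and then, are a little off and sometimes report something else, mostly with a low value. They report only what shows in the picture. A call takes as long as a camera call. They do not tell look-alikes from the thing itself.
- robot.spot_in(target, camera): "centre" ([x, y, z] in m, in the coordinates of the camera as it stood for that picture, good to about 4 mm: the middle of the surface that is visible of it).
The state is a dict: "time_s": time; "joint_pos": joint angles; "dq": joint speeds; "tau": joint torques, N m; "ee_pos": TCP position; "tcp_rot": TCP orientation; "contact_force": force on the tool from outside, world axes, zero at the start; "wrist_torque": the same for the moment, N m; "opening": finger opening in m; "grip_force": force on a finger pad.
Only numpy, scipy, OpenCV 4.12 (cv2) and the standard library are available. Lean on these libraries where they do the work, as an engineer would, in place of code of your own. Each camera call takes 0.05 s, during which the arm holds its last target. There are 200 camera calls.

## Working session

There is one attempt and no reset: what is moved stays moved. The work goes in short steps, each a Python script; the robot and the scene stay as the last script left them, time stands still between calls to the robot, and variables do not carry over. Pictures are saved under pics/ and viewed, at most 10 in all, crops included, and the job is handed in when it is done.

```bash
mkdir -p pics; cat > h.py <<'E'
import numpy as np, cv2
from plant import robot
def w(cam,p):
    m=robot.camera_model(cam); return np.array(m["R"]).T@(np.array(p)-np.array(m["t"]))
def ray(cam,u,v):
    m=robot.camera_model(cam); f=200/np.tan(np.radians(m["vertical_fov"]/2))
    R=np.array(m["R"]);t=np.array(m["t"]); d=R.T@np.array([(u-m["cx"])/f,(v-m["cy"])/f,1]); return -R.T@t,d
def px(cam,u,v,z):
    o,d=ray(cam,u,v); return o+d*(z-o[2])/d[2]
def proj(cam,X):
    m=robot.camera_model(cam); f=200/np.tan(np.radians(m["vertical_fov"]/2))
    c=np.array(m["R"])@np.array(X)+np.array(m["t"]); return m["cx"]+f*c[0]/c[2],m["cy"]+f*c[1]/c[2]
def save(cam,n):
    im=robot.capture(cam); cv2.imwrite(f"pics/{n}.png",im[:,:,::-1]); return im
E
python3 - <<'E'
from h import *
np.set_printoptions(precision=4,suppress=True)
a=save("top","top0"); b=save("scene","scene0")
cv2.imwrite("pics/both0.png",cv2.resize(np.vstack([a,b])[:,:,::-1],None,fx=.75,fy=.75))
for c in ("top","scene"):
    for n in ("caddy","lid_handle","lid","counterweight","stop_bracket","carton","mug","rice_bowl","glass"):
        for r in robot.spot_in(n,c)[:3]:
            X=w(c,r["centre"]); print(c,n,round(r["p"],2),X,np.round(proj(c,X)))
s=robot.get_state(); print(s["time_s"],s["ee_pos"],s["contact_force"],s["tcp_rot"])
E
```

```text
top caddy 0.83 [0.5393 0.0027 0.1009] [279. 200.]
top lid_handle 0.62 [ 0.5361 -0.0047  0.1005] [282. 201.]
top lid_handle 0.48 [0.6672 0.171  0.0415] [223. 163.]
top lid 0.6 [ 0.5394 -0.0018  0.0965] [281. 200.]
top lid 0.43 [ 0.6684 -0.3197  0.0158] [390. 161.]
top counterweight 0.62 [0.6311 0.0197 0.1743] [269. 159.]
top carton 0.77 [ 0.4412 -0.4761  0.084 ] [459. 233.]
top carton 0.66 [ 0.4812 -0.3501  0.084 ] [411. 219.]
top carton 0.66 [ 0.3678 -0.3744  0.0859] [423. 262.]
top mug 0.84 [0.4491 0.2835 0.0595] [178. 238.]
top glass 0.74 [0.6673 0.1691 0.0405] [224. 163.]
top glass 0.66 [ 0.6675 -0.3209  0.0182] [391. 161.]
scene caddy 0.75 [ 0.5284 -0.0171  0.099 ] [300. 177.]
scene lid_handle 0.79 [ 0.5353 -0.0078  0.101 ] [299. 173.]
scene lid 0.63 [ 0.5388 -0.0094  0.0984] [300. 173.]
scene counterweight 0.52 [0.6291 0.01   0.1724] [312. 131.]
scene carton 0.95 [ 0.4739 -0.2563  0.0827] [364. 239.]
scene carton 0.73 [ 0.4719 -0.3618  0.0867] [400. 261.]
scene carton 0.72 [ 0.355  -0.3932  0.0883] [387. 305.]
scene mug 0.92 [0.4395 0.262  0.0682] [202. 158.]
scene rice_bowl 0.89 [ 0.6747 -0.319   0.0274] [420. 205.]
scene glass 0.92 [0.6606 0.16   0.0567] [278. 126.]
1.0 [0.1714 0.627  0.2313] [ 0.659   0.4835 -0.5803] [[-0.9646  0.2636  0.    ]
 [ 0.2636  0.9646 -0.    ]
 [-0.     -0.     -1.    ]]
```

View pics/both0.png

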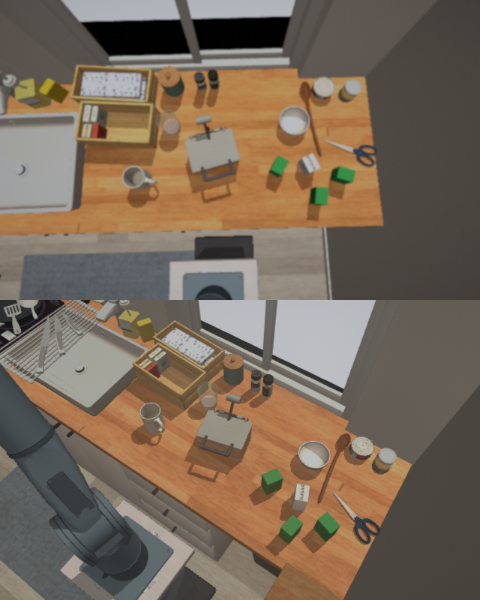

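Top view: the white carton is at about (414,217) in full-size pixels. Green look-alikes are at (371,222), (458,233) and (425,262). The caddy is at (283,200), with its handle bar at about (293,228). The white one fits the description, so I'll confirm it in a crop.

```bash
python3 - <<'E'
import cv2,numpy as np
a=cv2.imread("pics/top0.png");b=cv2.imread("pics/scene0.png")
f=lambda i,x,y,w,h:cv2.resize(i[y:y+h,x:x+w],(400,300),interpolation=cv2.INTER_CUBIC)
cv2.imwrite("pics/crop0.png",np.vstack([np.hstack([f(a,235,150,100,75+0),f(a,385,190,60,45)]),np.hstack([f(b,250,120,100,75),f(b,370,220,80,60)])]))
E
```

```text
(no output)
```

View pics/crop0.png

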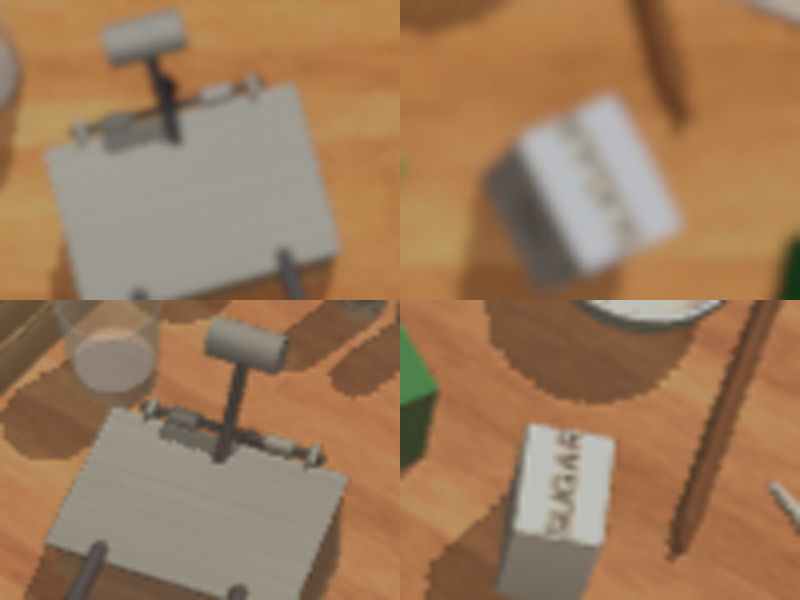

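The crop confirms it: the white SUGAR carton is at top (414,217). Next I'll work out the yaws and look at the handle with the wrist camera.

```bash
python3 - <<'E'
from h import *
np.set_printoptions(precision=4,suppress=True)
P=lambda u,v,z:px("top",235+u/4,150+v/4,z)
TL,TR,BR=P(45,150,.106),P(297,85,.106),P(340,250,.106)
print(TL,TR,BR,np.linalg.norm(TL-TR),np.linalg.norm(BR-TR))
d=TL-TR; yaw=np.arctan2(-d[0],d[1]); e=TR-BR; print("yaw",yaw,np.arctan2(e[1],e[0]))
Q=lambda u,v:px("top",385+(u-400)*.15,190+v*.15,.086)
c=[Q(*p) for p in((610,95),(683,225),(585,277),(520,140))];print(c,np.mean(c,0))
for i in range(4):
    e=c[(i+1)%4]-c[i];print(np.linalg.norm(e),np.arctan2(e[1],e[0]))
cy,sy=np.cos(yaw),np.sin(yaw)
X=np.array([cy,sy,0]);Y=np.array([-sy,cy,0])
# tool z down, tool y along caddy x (or -x)
t=robot
for s in (1,-1):
    R=np.column_stack([np.cross(s*X,[0,0,-1]),s*X,[0,0,-1]])
    for p in ((.43,-.03,.36),(.44,-.025,.1),(.7,.04,.25)): print(s,robot.inverse_kinematics(p,R))
    R=np.column_stack([np.cross(s*Y,[0,0,-1]),s*Y,[0,0,-1]])
    print(s,robot.inverse_kinematics((.53,0,.15),R))
E
```

```text
[0.575 0.09  0.106] [ 0.6159 -0.0801  0.106 ] [ 0.5019 -0.1063  0.106 ] 0.1750005057433751 0.1169980597746804
yaw 0.23585854491825994 0.22545089586050499
[array([ 0.5214, -0.3684,  0.086 ]), array([ 0.4675, -0.3936,  0.086 ]), array([ 0.4475, -0.3527,  0.086 ]), array([ 0.5038, -0.3306,  0.086 ])] [ 0.485  -0.3613  0.086 ]
0.05954496628873506 -2.704203768269017
0.045540031499391155 2.025112604311185
0.06049548982049777 0.3743257537804806
0.0417210427142721 -1.1348319558518225
1 [-0.8211 -0.0166  0.7938  1.9424  0.0127  1.2109  0.204 ]
1 [-0.5233  0.4664  0.5859  2.1953 -0.4571  0.5985  0.6336]
1 [-0.4864  0.6767  0.6077  1.3911 -0.3944  1.1956  0.3977]
1 [-0.3251  0.4555  0.3058  1.9385 -0.1904  0.7751  1.8946]
-1 None
-1 [-0.8655  0.7009  1.0903  2.2097 -0.9197  0.8023 -2.0595]
-1 [-0.7059  0.8579  1.0882  1.4054 -0.7615  1.3299 -2.4926]
-1 [-0.6569  0.5513  0.7589  1.9563 -0.5086  0.8333 -0.9537]
```

```bash
cat >> h.py <<'E'
np.set_printoptions(precision=4,suppress=True)
def Rt(ydir): # tool down, closing along ydir
    y=np.array(ydir)/np.linalg.norm(ydir); z=np.array([0,0,-1.]); return np.column_stack([np.cross(y,z),y,z])
def rayf(u,v,m):
    f=200/np.tan(np.radians(m["vertical_fov"]/2)); d=np.array([u-m["cx"],v-m["cy"]]); r=np.hypot(*d)+1e-9
    c=np.r_[d/r*np.sin(r/f),np.cos(r/f)]; R=np.array(m["R"]); return -R.T@np.array(m["t"]),R.T@c
def pxf(u,v,z,m):
    o,d=rayf(u,v,m); return o+d*(z-o[2])/d[2]
YAW=.232; cX=np.array([np.cos(YAW),np.sin(YAW),0]); cY=np.array([-np.sin(YAW),np.cos(YAW),0])
E
python3 - <<'E'
from h import *
import json
robot.move_ptp((.44,-.03,.30),Rt(cX))
robot.move_gripper(.036,20); robot.dwell(.3)
m=robot.camera_model("wrist"); json.dump({k:np.array(v).tolist() for k,v in m.items()},open("m1.json","w"))
save("wrist","w1")
im=cv2.imread("pics/w1.png")
for n in("lid_handle","lid"):
    for r in robot.spot_in(n,"wrist")[:2]: print(n,r["p"],np.array(m["R"]).T@(np.array(r["centre"])-m["t"]))
s=robot.get_state();print(s["time_s"],s["ee_pos"],s["contact_force"],s["opening"],m["t"],m["R"])
E
```

```text
lid_handle 0.76 [0.5377 0.0054 0.1026]
lid_handle 0.58 [ 0.482  -0.3478  0.0191]
lid 0.74 [0.5344 0.0044 0.1009]
lid 0.23 [ 0.7038 -0.3374  0.028 ]
4.5083 [ 0.44 -0.03  0.3 ] [ 0.324   0.4359 -0.0787] 0.036256313245489065 [-0.4211 -0.183   0.4062] [[ 0.9729  0.2313 -0.0004]
 [ 0.2211 -0.9295  0.2952]
 [ 0.0679 -0.2873 -0.9554]]
```

View pics/w1.png

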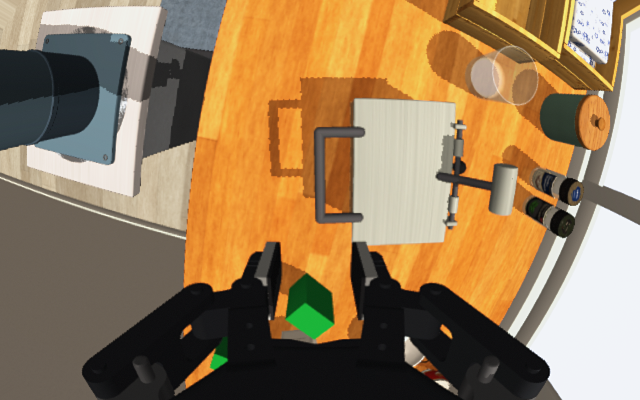

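The bar runs from about (321,132) to (322,219) in the wrist picture, and the lid's rear edge is at about (455,103) to (444,242).

```bash
python3 - <<'E'
from h import *
import json
m=json.load(open("m1.json"))
a,b=pxf(321.5,131,.105,m),pxf(321.5,219,.105,m); print(a,b,np.linalg.norm(a-b),(a+b)/2); d=a-b; print(np.arctan2(-d[0],d[1]))
c=[pxf(*p,.106,m) for p in((356,99),(455,103),(444,242),(354,244))];print(np.array(c),np.mean(c,0))
for i in range(4):
    e=c[(i+1)%4]-c[i];print(np.linalg.norm(e),np.arctan2(e[1],e[0]))
E
```

```text
[0.4349 0.019  0.105 ] [ 0.4588 -0.0796  0.105 ] 0.10142940772480753 [ 0.4468 -0.0303  0.105 ]
0.23802290828941486
[[ 0.4626  0.062   0.106 ]
 [ 0.5747  0.0913  0.106 ]
 [ 0.6185 -0.0751  0.106 ]
 [ 0.5045 -0.1016  0.106 ]] [ 0.5401 -0.0058  0.106 ]
0.11585924173209265 0.25516851900694265
0.1719994815705445 -1.3133894413602847
0.11704818026024438 -2.91262623358147
0.16893422012309625 1.8214437596003155
```

```bash
sed -i 's/YAW=.232/YAW=.237/' h.py; cat >> h.py <<'E'
H=np.array([.4462,-.0302,.103]); G=H+.165*cX; ZT=np.array([0,0,-robot.tcp_to_grasp])
def bar(th): return G+.165*(-np.cos(th)*cX+np.sin(th)*np.array([0,0,1]))
def frt(th):
    f=np.array(robot.get_state()["contact_force"]); t=np.sin(th)*cX+np.cos(th)*np.array([0,0,1]); r=-np.cos(th)*cX+np.sin(th)*np.array([0,0,1])
    return np.array([f@t,f@r,f@cY])
E
python3 - <<'E'
from h import *
R=Rt(cX)
for th in (0,.5,1,1.57,2.1): print(th,robot.inverse_kinematics(bar(th)+ZT,R))
robot.movel(H+ZT+[0,0,.06],R,rate=.2)
robot.dwell(.2); print(frt(0))
robot.movel(H+ZT,rate=.08); robot.dwell(.2); print(frt(0))
print(robot.move_gripper(0.0,30)); robot.dwell(.3)
s=robot.get_state(); print(s["time_s"],s["ee_pos"],s["contact_force"],s["opening"],s["grip_force"],frt(0))
E
```

```text
0 [-0.4997  0.5115  0.5772  2.1861 -0.5119  0.5767  0.6939]
0.5 [-0.6198  0.3956  0.7113  2.0997 -0.3696  0.7704  0.5601]
1 [-0.6647  0.4038  0.769   1.9215 -0.3424  0.9507  0.5038]
1.57 [-0.6577  0.5586  0.8244  1.6758 -0.4499  1.1077  0.5338]
2.1 [-0.6285  0.7671  0.8881  1.4649 -0.6151  1.2033  0.5818]
[-0.3826  0.158   0.6477]
[ 0.6639 -0.4071  0.0062]
False
7.375 [ 0.4444 -0.0304  0.0843] [-4.8588 -1.4638  7.6589] 0.011339233755623953 29.227825105190277 [ 7.6589  5.0667 -0.2821]
```

```bash
sed -i 's/H=np.array(\[.4462,-.0302,.103\])/H=np.array([.4440,-.0307,.103])/' h.py; python3 - <<'E'
from h import *
for th in np.arange(.05,.61,.05):
    robot.movel(bar(th)+ZT,rate=.05)
    f=frt(th); s=robot.get_state(); print(round(th,2),f,s["ee_pos"]-bar(th)-ZT,round(s["opening"],4),round(s["time_s"],2))
    if np.linalg.norm(f)>15: break
E
```

```text
0.05 [-2.1743 -2.2211 -0.0439] [0.0004 0.0002 0.0003] 0.0109 7.69
0.1 [-3.5112 -2.9472  0.3318] [0.0003 0.0002 0.0003] 0.0108 8.01
0.15 [-1.7056 -2.9777  0.8748] [0.0003 0.0002 0.0003] 0.0109 8.32
0.2 [-2.8555 -3.99    0.9841] [0.0002 0.0002 0.0001] 0.0104 8.64
0.25 [-1.7707 -4.6777  1.2177] [ 0.      0.0001 -0.0001] 0.0108 8.96
0.3 [-2.2448 -4.1482  2.2323] [-0.0001  0.0001 -0.0002] 0.0106 9.28
0.35 [-2.7771 -3.4335  2.3736] [-0.0003  0.     -0.0002] 0.0107 9.59
0.4 [-2.2322 -2.5782  2.2359] [-0.0005  0.     -0.0001] 0.0107 9.91
0.45 [-2.1022  0.5837  3.2164] [-0.0007  0.      0.    ] 0.0107 10.22
0.5 [-1.2007  2.9398  3.1194] [-0.0009  0.      0.0002] 0.0106 10.54
0.55 [-0.8582  5.0899  3.9194] [-0.001   0.      0.0004] 0.0105 10.86
0.6 [-1.9183  6.9697  4.0895] [-0.0014 -0.      0.0004] 0.0108 11.18
```

```bash
cat > arc.py <<'E'
from h import *
import json
def rhat(th): return -np.cos(th)*cX+np.sin(th)*np.array([0,0,1])
def run(ths,off,rate=.05,stop=None,k=.0002):
    hist=[]
    for th in ths:
        robot.movel(bar(th)+ZT+off,rate=rate)
        f=np.mean([ (robot.dwell(.02),frt(th))[1] for _ in range(3)],0); s=robot.get_state()
        e=np.array(s["ee_pos"])-ZT-G; the=np.arctan2(e[2],-e@cX)
        hist.append(f[0]); print(round(th,3),round(the,3),f,off,round(s["opening"],4),round(s["time_s"],2))
        if np.linalg.norm(f)>14: print("BIG"); break
        if stop and stop(hist): print("STOP"); break
        off=off+k*(f[1]*rhat(th)+f[2]*cY)
    json.dump([float(th),off.tolist()],open("arc.json","w"))
    return th,off
E
python3 - <<'E'
from arc import *
run(np.arange(.6,1.46,.05),np.zeros(3))
E
```

```text
0.6 0.596 [-1.9187  7.0395  3.9854] [0. 0. 0.] 0.0108 11.47
0.65 0.651 [-1.8453  4.4836  1.007 ] [-0.0013  0.0005  0.0008] 0.0105 11.84
0.7 0.703 [-1.2957  0.4657 -1.1017] [-0.0021  0.0005  0.0013] 0.0106 12.21
0.75 0.749 [-2.3432 -0.5934 -1.8024] [-0.0021  0.0003  0.0014] 0.0108 12.57
0.8 0.795 [-2.1151  5.2374 -0.2588] [-0.0019 -0.      0.0013] 0.0111 12.94
0.85 0.849 [-2.0321  0.6406  0.7203] [-0.0026 -0.0003  0.0021] 0.011 13.31
0.9 0.896 [-2.0577  3.4704  1.9229] [-0.0027 -0.0001  0.0022] 0.0108 13.68
0.95 0.947 [-0.6161 -0.4173  0.4415] [-0.0032  0.0001  0.0027] 0.0108 14.04
1.0 0.992 [-1.4535  4.9303  0.2305] [-0.0032  0.0002  0.0026] 0.0109 14.41
1.05 1.046 [-0.326   0.5627 -0.6524] [-0.0037  0.0002  0.0035] 0.0105 14.78
1.1 1.09 [-1.2761  4.4494  0.6497] [-0.0038  0.      0.0036] 0.0109 15.14
1.15 1.14 [-0.8946 -1.7244 -0.6137] [-0.0042  0.      0.0044] 0.0107 15.51
1.2 1.19 [-0.9411  1.0046  1.4306] [-0.004 -0.     0.004] 0.0105 15.88
1.25 1.24 [-0.3709  5.5969  2.2913] [-0.0042  0.0002  0.0042] 0.0107 16.24
1.3 1.286 [-0.1268 -2.9657 -1.2166] [-0.0046  0.0006  0.0053] 0.0106 16.61
1.35 1.334 [-1.0188  5.7358  0.7578] [-0.0044  0.0004  0.0047] 0.0106 16.98
1.4 1.381 [-0.5556 -0.3715 -0.3286] [-0.0047  0.0005  0.0058] 0.0109 17.34
1.45 1.431 [ 0.3153  1.6997 -0.0567] [-0.0046  0.0004  0.0058] 0.0105 17.71
```

```bash
python3 - <<'E'
from arc import *
th,off=json.load(open("arc.json"))
run(np.arange(th+.015,2.16,.015),np.array(off),rate=.03,k=.00013,stop=lambda h:len(h)>4 and h[-1]<np.median(h[-8:-1])-1.6)
E
```

```text
1.465 1.442 [-0.1457 -0.6214  0.4802] [-0.0047  0.0004  0.0061] 0.0105 18.01
1.48 1.459 [-0.3218  1.6842  0.3968] [-0.0047  0.0005  0.006 ] 0.0105 18.31
1.495 1.472 [-0.7529  1.8204  0.794 ] [-0.0047  0.0005  0.0062] 0.0105 18.61
1.51 1.488 [-0.1806  0.9263  0.3481] [-0.0048  0.0006  0.0065] 0.0108 18.91
1.525 1.501 [-0.4535  1.5854  0.3017] [-0.0048  0.0006  0.0066] 0.01 19.21
1.54 1.516 [-0.2226  0.336  -0.1509] [-0.0048  0.0007  0.0068] 0.0104 19.51
1.555 1.532 [0.3763 1.7237 0.6817] [-0.0048  0.0007  0.0069] 0.0106 19.81
1.57 1.544 [-0.0357  1.188   0.0553] [-0.0048  0.0007  0.0071] 0.0106 20.11
1.585 1.56 [0.3872 2.0598 0.2053] [-0.0048  0.0007  0.0072] 0.0108 20.41
1.6 1.572 [-0.2171  0.8075 -0.2823] [-0.0048  0.0008  0.0075] 0.0106 20.71
1.615 1.588 [ 0.2914  0.6914 -0.2749] [-0.0048  0.0007  0.0076] 0.0107 21.01
1.63 1.602 [-0.6593  1.6582 -0.377 ] [-0.0048  0.0007  0.0077] 0.0107 21.31
1.645 1.617 [0.231  0.9644 0.7913] [-0.0048  0.0007  0.0079] 0.0109 21.61
1.66 1.632 [0.374  1.1294 0.1681] [-0.0048  0.0008  0.008 ] 0.0106 21.91
1.675 1.645 [0.12   1.2351 0.789 ] [-0.0048  0.0008  0.0082] 0.0105 22.21
1.69 1.66 [0.1141 1.8167 0.7716] [-0.0048  0.0009  0.0083] 0.0104 22.51
1.705 1.673 [-0.112   0.5503  0.0826] [-0.0048  0.001   0.0086] 0.0108 22.81
1.72 1.688 [ 0.9708 -1.0366 -0.0396] [-0.0048  0.001   0.0086] 0.0107 23.11
1.735 1.702 [-0.3072  0.1203  0.0736] [-0.0048  0.001   0.0085] 0.0108 23.41
1.75 1.717 [ 0.0256 -1.1944 -0.6692] [-0.0048  0.001   0.0085] 0.0103 23.71
1.765 1.731 [0.0066 1.0786 0.4721] [-0.0048  0.0009  0.0084] 0.0106 24.01
1.78 1.746 [ 0.164   0.7707 -0.0132] [-0.0048  0.001   0.0085] 0.0106 24.31
1.795 1.76 [0.3585 1.0036 0.1173] [-0.0048  0.001   0.0086] 0.0105 24.61
1.81 1.773 [-1.8176  1.7282 -0.0579] [-0.0047  0.001   0.0087] 0.0104 24.91
STOP
```

```bash
python3 - <<'E'
from arc import *
def avg():
    return np.mean([(robot.dwell(.02),frt(1.81))[1] for _ in range(12)],0)
print(avg()); th,off=json.load(open("arc.json")); off=np.array(off)
for th in (1.815,1.82):
    robot.movel(bar(th)+ZT+off,rate=.03); f=avg(); print(th,f,robot.get_state()["time_s"])
    if f[0]<-2.6: break
json.dump([th,off.tolist()],open("arc.json","w"))
E
```

```text
[-1.8237  1.7889  0.6526]
1.815 [-2.8959  2.5428  1.0154] 25.5583
```

```bash
python3 - <<'E'
from arc import *
th,off=json.load(open("arc.json")); off=np.array(off)
robot.movel(bar(1.809)+ZT+off,rate=.03); robot.dwell(.35); print(frt(1.81))
for o in (.016,.04):
    robot.move_gripper(o,20); robot.dwell(.25); s=robot.get_state(); print(s["time_s"],s["opening"],s["contact_force"],s["grip_force"])
robot.dwell(.3)
p=np.array(s["ee_pos"])
robot.movel(p+[0,0,.08],rate=.1); s=robot.get_state(); print(s["time_s"],s["contact_force"])
save("scene","s2"); m=robot.camera_model("wrist"); save("wrist","w2")
a,b=[cv2.imread(f"pics/{n}.png") for n in("s2","w2")]
cv2.imwrite("pics/c2.png",np.vstack([cv2.resize(a[80:280,200:480],(420,300)),cv2.resize(b,(420,262))]))
E
```

```text
[-2.69    1.9796  1.3419]
26.6417 0.015838485779349286 [-0.7481 -0.3485 -0.4805] 0.0
27.25 0.04004634927147822 [ 0.5632 -0.8015  0.6314] 0.0
28.5 [0.3488 0.2121 0.1452]
```

View pics/c2.png

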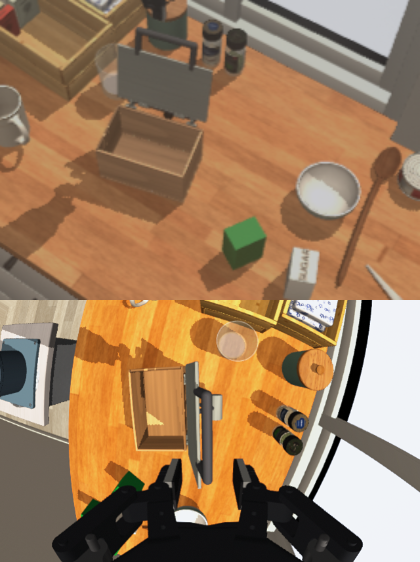

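Scene crop: the lid stands open by itself and the box is empty. Now I'll look at the white carton from above.

```bash
python3 - <<'E'
from h import *
import json
cy=.40; R=Rt((-np.sin(cy),np.cos(cy),0))
print(robot.inverse_kinematics((.484,-.361,.055),R),robot.inverse_kinematics((.484,-.361,.26),R))
robot.move_ptp((.484,-.361,.26),R); robot.move_gripper(.066,25); robot.dwell(.2)
m=robot.camera_model("wrist"); json.dump({k:np.array(v).tolist() for k,v in m.items()},open("m3.json","w"))
save("wrist","w3")
for r in robot.spot_in("carton","wrist")[:4]: print(r["p"],np.array(m["R"]).T@(np.array(r["centre"])-m["t"]))
print(robot.get_state()["time_s"])
b=cv2.imread("pics/w3.png")[100:340,160:480]; cv2.imwrite("pics/c3.png",cv2.resize(b,(800,600)))
E
```

```text
[ 0.3858  0.7057  0.2503  1.7818 -0.2564  0.686   2.749 ] [ 0.2504  0.4515  0.4337  1.6571 -0.2095  1.0792  2.7161]
0.88 [ 0.4817 -0.2603  0.0866]
0.84 [ 0.4816 -0.3628  0.0847]
0.63 [ 0.4457 -0.4763  0.0843]
0.61 [ 0.3733 -0.3901  0.0881]
31.2667
```

View pics/c3.png

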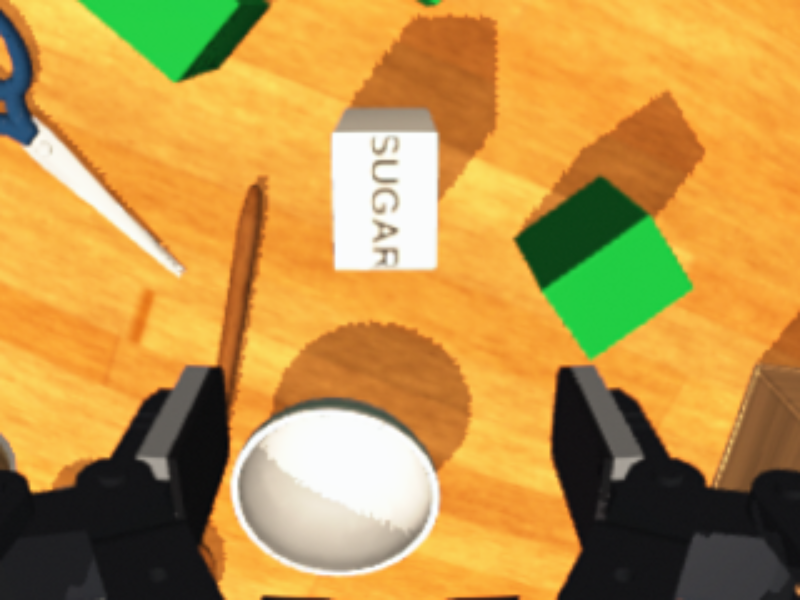

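```bash
python3 - <<'E'
from h import *
import json
m=json.load(open("m3.json"))
c=[pxf(160+u*.4,100+v*.4,.086,m) for u,v in((332,132),(438,133),(437,270),(334,270))]
print(np.array(c),np.mean(c,0))
for i in range(4):
    e=c[(i+1)%4]-c[i];print(np.linalg.norm(e),np.arctan2(e[1],e[0]))
e=(c[2]+c[3]-c[0]-c[1]);yaw=np.arctan2(e[1],e[0])
e2=c[0]+c[3]-c[1]-c[2]; print(yaw,yaw-np.pi,np.arctan2(e2[1],e2[0]))
for a in (.36,.38,.40):
  R=Rt((-np.sin(a),np.cos(a),0))
  for z in (.05,.06): print(a,z,robot.inverse_kinematics(np.r_[np.mean(c,0)[:2],z],R))
E
```

```text
[[ 0.4677 -0.3927  0.086 ]
 [ 0.451  -0.3524  0.086 ]
 [ 0.5056 -0.3286  0.086 ]
 [ 0.523  -0.3695  0.086 ]] [ 0.4868 -0.3608  0.086 ]
0.043657466067486814 1.9620575329062715
0.059512437645266515 0.4103745265058635
0.0444631677853928 -1.1693360685760554
0.059955972211704914 -2.744760299951905
0.40357830157052327 -2.73801435201927 -1.1743889684046303
0.36 0.05 [ 0.361   0.7207  0.2821  1.7782 -0.2949  0.6841  2.7373]
0.36 0.06 [ 0.3544  0.7057  0.2913  1.7767 -0.2927  0.7017  2.7358]
0.38 0.05 [ 0.3709  0.7188  0.268   1.7776 -0.2801  0.6826  2.7451]
0.38 0.06 [ 0.3648  0.7037  0.2766  1.7761 -0.2778  0.7001  2.7434]
0.4 0.05 [ 0.3805  0.7171  0.2545  1.777  -0.2659  0.6812  2.7534]
0.4 0.06 [ 0.3748  0.7019  0.2625  1.7754 -0.2635  0.6987  2.7516]
```

```bash
python3 - <<'E'
from h import *
a=.37; R=Rt((-np.sin(a),np.cos(a),0)); C=np.array([.4857,-.361,0])
O=np.array([.6064,.0087,0])-.065*cX-.006*cX
print(O,robot.inverse_kinematics(O+[0,0,.053],Rt(cY)),robot.inverse_kinematics(O+[0,0,.22],Rt(cY)))
robot.move_gripper(.058,25)
robot.movel(C+[0,0,.11],R,rate=.15); robot.movel(C+[0,0,.048],rate=.07)
robot.dwell(.1); s=robot.get_state(); print(s["contact_force"],s["ee_pos"],s["joint_pos"][6])
robot.move_gripper(0,25); robot.dwell(.2); s=robot.get_state(); print(s["opening"],s["grip_force"],s["contact_force"],s["ee_pos"])
robot.movel(C+[0,0,.24],rate=.12); robot.dwell(.2); s=robot.get_state(); print(s["time_s"],s["opening"],s["grip_force"],s["contact_force"])
save("scene","s4"); cv2.imwrite("pics/c4.png",cv2.resize(cv2.imread("pics/s4.png")[80:320,200:520],(640,480)))
E
```

```text
[ 0.5374 -0.008   0.    ] [-0.3011  0.6343  0.3026  1.9602 -0.3214  0.5932  2.0224] [-0.3832  0.3744  0.3971  1.8677 -0.1769  0.9338  1.9027]
[-0.5278  0.2607  0.5881] [ 0.4861 -0.3612  0.0485] 2.7320833490328593
0.0440448278328343 29.118743240833282 [0.1025 0.7023 5.7893] [ 0.486  -0.3612  0.0485]
36.2083 0.04405989563776805 28.964512646198273 [-0.6439  0.2768 -2.0825]
```

View pics/c4.png

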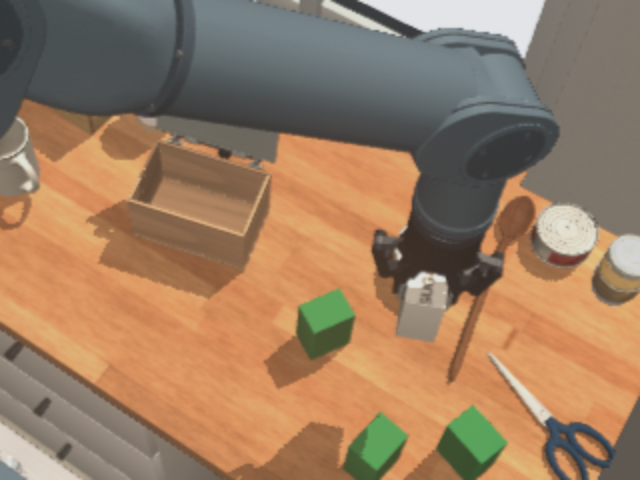

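```bash
python3 - <<'E'
from h import *
O=np.array([.5374,-.008,0]); R=Rt(cY)
robot.movel(O+[0,0,.24],R,rate=.13)
robot.movel(O+[0,0,.165],rate=.1); robot.dwell(.1)
s=robot.get_state(); print(s["time_s"],s["ee_pos"],s["contact_force"],s["grip_force"])
save("scene","s5");save("wrist","w5")
a,b=[cv2.imread(f"pics/{n}.png") for n in("s5","w5")]
cv2.imwrite("pics/c5.png",np.hstack([cv2.resize(a[60:260,200:400],(400,400)),cv2.resize(b[40:340,160:460],(400,400))]))
E
```

```text
40.15 [ 0.538  -0.008   0.1658] [-0.3461 -0.2509 -0.5538] 28.97264152765274
```

View pics/c5.png

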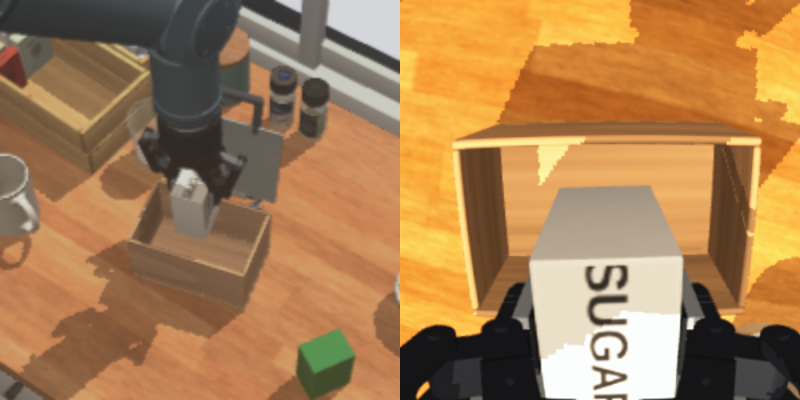

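```bash
python3 - <<'E'
from h import *
m=robot.camera_model("wrist"); O=np.array([.5374,-.008,0])
c=[pxf(160+(u-400)*.75,40+v*.75,.095,m) for u,v in((453,143),(761,140))]
for p in c: print(p,(p-O)@cX,(p-O)@cY)   # expect front outer edge: -.049, +-.085
bx=np.mean([(p-O)@cX for p in c])
if not abs(bx+.049)<.012: raise SystemExit("check")
robot.movel(O+[0,0,.066],rate=.08); robot.dwell(.1)
f0=np.mean([(robot.dwell(.03),robot.get_state()["contact_force"])[1] for _ in range(4)],0); print(f0)
z=.066
while z>.046:
    z-=.0015; robot.movel(O+[0,0,z],rate=.02); robot.dwell(.05)
    s=robot.get_state(); d=np.array(s["contact_force"])-f0; print(round(z,4),s["ee_pos"],d)
    if d[2]>4 or np.linalg.norm(d)>12: break
print(s["time_s"],s["grip_force"])
E
```

```text
[ 0.5101 -0.1001  0.095 ] -0.048126705861947436 -0.08309053786970381
[0.4692 0.0614 0.095 ] -0.0499768984187744 0.08343544966131299
[ 0.0461 -0.3455 -1.0749]
0.0645 [ 0.5374 -0.008   0.0644] [0.4957 0.6131 0.4813]
0.063 [ 0.5373 -0.008   0.0629] [-0.5089  0.3978 -0.3007]
0.0615 [ 0.5373 -0.008   0.0614] [-0.3928  0.2619  1.2863]
0.06 [ 0.5374 -0.008   0.0599] [-1.4168 -0.3554 -0.1345]
0.0585 [ 0.5373 -0.008   0.0585] [-0.5812  0.6282  0.1224]
0.057 [ 0.5374 -0.008   0.057 ] [-0.1565  0.3176  0.0633]
0.0555 [ 0.5374 -0.008   0.0554] [0.3931 0.0947 0.2774]
0.054 [ 0.5373 -0.008   0.0539] [-0.477   1.0206  0.2436]
0.0525 [ 0.5377 -0.0084  0.053 ] [-1.6084 -0.4606  6.466 ]
44.5667 24.875708520412445
```

Floor contact came at the expected height (0.053). Now I'll release, retract and check.

```bash
python3 - <<'E'
from h import *
O=np.array([.5374,-.008,0])
robot.dwell(.2); robot.move_gripper(.062,20); robot.dwell(.2)
robot.movel(O+[0,0,.2],rate=.1); robot.movel(O-.12*cX+[0,0,.3],rate=.15); robot.dwell(.3)
s=robot.get_state(); print(s["time_s"],s["contact_force"])
save("scene","s6");save("wrist","w6")
a,b=[cv2.imread(f"pics/{n}.png") for n in("s6","w6")]
cv2.imwrite("pics/c6.png",np.hstack([cv2.resize(a[60:260,200:400],(400,400)),cv2.resize(b,(400,250),interpolation=3)[:,:] if 0 else cv2.resize(b[0:400,120:520],(400,400))]))
E
```

```text
48.4 [-0.5841 -0.7725  0.8515]
```

View pics/c6.png

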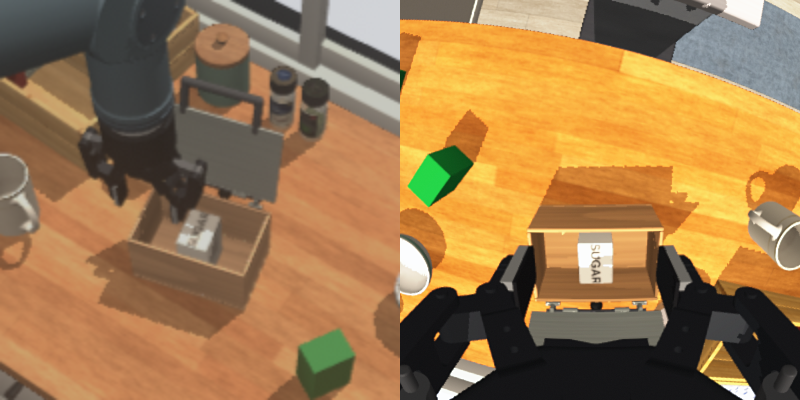

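The carton stands upright inside the box and the lid is still open on its stop. The gripper is clear of everything.

```bash
python3 -c "
from plant import robot
print(robot.finish_job())"
```

```text
the job is handed in; nothing more can be done
None
```

I handed the job in at about 48 s on the robot's clock: the lid rests open on its stop by itself, the white carton stands released on the caddy's floor, and I never touched the mug, bowl or glass; the hand-in gave no verdict.

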